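# Level the coin balance

### The job

Two coin cases are being compared on the brass balance and one side hangs low. Pick up the large brass weight and set it upright in the pan that rides high, beside the case, so that the balance comes level; then let go. Never put it in the low pan, do not push a pan right down, and leave the cases and the other things where they are.

Things in the scene. Friction and masses are not known exactly. Their poses are not given: they have to be found in the camera images.
- balance: brass counter balance on a fixed dark wooden foot 100 x 160 x 22 mm (x, y, z). Origin: centre of the foot's underside; z up, y along the beam towards the left pan, x across it. The beam, pivoted 75 mm above the table, carries a pan on a stem at each end, 120 mm from the pivot. A linkage keeps the pans horizontal; where in a pan a load stands makes no difference
- beam (a joint): tilt of the beam about the balance's x axis, rad; 0 is level, positive = left (+y) pan high and right pan low, negative = right pan high. Stops at -0.078 and +0.078. At the start it rests at one of the stops (one pan about 19 mm higher than the other). The pan yields to less than 3 N; each 0.1 rad moves a pan by 12 mm
- pan_left: the round brass pan on the balance's +y side: 110 mm across the rim, inner floor flat, about 84 mm across, rim 6 mm above the inner floor. Origin: at the beam's end, 29 mm below the inner floor; axes stay parallel to the balance's
- pan_right: the same pan on the balance's -y side
- left_floor (a point): centre of the inner floor of the left pan; 104 mm above the table when the balance is level, 113 mm when fully up, 95 mm when fully down. The free room for the weight is on the balance's -x side of it: a spot 20 mm along -x of the balance is clear of the case
- right_floor (a point): the same for the right pan
- weight_large: large turned brass weight, about 150 g: a cylinder 30 mm in diameter and 26 mm high, then a narrow neck (14 mm) and a knob 20 mm in diameter on top, 44 mm high in all. Stands upright on the table to one side of the balance. Origin: centre of underside, z up
- weight_small: small brass weight of the same shape, 16 mm in diameter and 23 mm high in all, far too light to level the balance; stands on the table on the other side of the balance. Leave it. Origin: centre of underside
- case_a: a round, flat, closed grey metal coin case, 36 mm across and 17 mm high, lying in one pan, its centre about 22 mm to the balance's +x side of the pan's centre. The two cases look alike; one is much heavier and its pan varies. Origin: centre of underside. Leave it there
- case_b: a round, flat, closed grey metal coin case, 36 mm across and 17 mm high, lying in one pan, its centre about 22 mm to the balance's +x side of the pan's centre. The two cases look alike; one is much heavier and its pan varies. Origin: centre of underside. Leave it there
- gauge: steel gauge plate with a row of graded holes, 45 x 130 x 5 mm, lying flat in front of the balance (bystander). Origin: centre of underside
- snuff_box: pewter snuff box 52 x 77 x 26 mm (bystander). Origin: centre of underside
- dome_lens: clear glass dome lens 72 mm across and 32 mm high (bystander). Origin: centre of underside

How it is judged:
By the outcome, as a careful person would: the job done as asked, in the order asked, and still so for the second after the job is handed in, with the robot touching nothing.
It also fails if it takes over 40 s, if anything falls off the work surface, if the arm or the gripper's body presses on something with over 40 N, if the wrist force passes 120 N, or if a joint passes its speed limit or range.

### The arm

A 6-joint arm with a two-finger parallel gripper is mounted at the origin on the work surface. World frame = base frame: x ahead of the robot, y to its left, z up, the work surface at z = 0. Lengths are in m, angles in rad, forces in N, time in s.
With the tool pointing down it reaches from about 0.35 to 0.775 m from the base axis. Payload 5.5 kg.
Tool frame: the origin (TCP) lies midway between the tips of the shut fingers; the grasp point (between the pads) lies 19 mm behind it; z points along the fingers, y is the line along which they close (so a half turn about z gives the same grasp; the last joint's range is limited). The gripper opens to 85 mm and grips with 20 to 120 N. Pads are 22 mm wide; open, the fingers measure 114 mm over their backs; the gripper's body (76 mm by 85 mm) begins 54 mm behind the grasp point. The pads swing forward as they close: fully open they stand 13 mm farther back than shut.
Start: joints at [1.052, 0.313, 0.046, 1.304, 0, 1.431], TCP at [0.213, 0.534, 0.231] pointing down, gripper open.
Joint ranges: [-2.76, 2.76], [-0.86, 1.69], [-1.03, 1.26], [-2.2, 2.34], [-1.47, 1.5], [-3.14, 3.14]. Speed limits (rad/s): [2.57, 2.57, 3.14, 3.14, 3.14, 3.14].

### API

Orientations are given as [roll, pitch, yaw] about the fixed x, y, z axes, in that order (R = Rz(yaw) Ry(pitch) Rx(roll)).
In Python, from plant import r gives the robot as it stands.
- The arm moves only by the shell command python3 -m creep 'ROWS' [OPENING] [FORCE]. ROWS is JSON, a list that holds one entry, the list of rows, each a list of 6 numbers: the shift along the world's x, y, z normalised to -1 to 1, where 1 is 10 cm, then the turn, a rotation vector about the world's x, y, z normalised to -1 to 1, where 1 is 2 rad. A call has 1 to 20 rows; each row shifts and turns the commanded pose from where the row before left it; what a row does not reach is not made up. A row lasts 1/12 s, in which the tool goes at most 41.7 mm and 7.16 degrees, less where a joint would pass 70% of its speed; a pose out of reach is approached as far as the arm can. A call with a number of a shift or a turn outside -1 to 1 is refused whole. A call with a gripper value outside its range is refused whole. OPENING is the finger opening in mm, from 0 to 85.4, set as the call begins (- or left out, the last holds). The fingers move at their own pace and stop on an object; FORCE is the grip in N (left out, the last holds). Time passes only in rows, so rows that do not move let the fingers close. It gives the time, the measured TCP pose, the force, the opening and the grip force at its end, in the units of the state.
- r.read_state(): the state, without advancing time (a new reading comes with each control period).
- r.camera(name): name is "scene" or "top" or "wrist"; returns a dict with "img" (400x640x3 uint8, blue, green, red), "fovy" (degrees; the focal length in pixels is half the picture's height over the tangent of half this angle, whatever the lens; pixels are square), "cx", "cy" (the principal point, pixels), "distortion" ([k1, k2, p1, p2, k3] as OpenCV has them; the pictures are not rectified), "view" (4x4, takes a point from world to camera coordinates); the wrist camera has in their place "mount" (4x4, takes a point from camera to tool coordinates, whose origin is the TCP and whose axes are the flange's). Camera axes: x right, y down, z forward; pixel columns grow to the right and rows downward; lengths in m; the calibration is good to about 2 mm. A picture is of the moment at which its call begins: read the wrist's pose just before it. There is no depth.
- r.hand_in(): hands the job in; it is judged then, once.
Trained networks look in a picture, given as the dict that the camera call returned (one of the last four; its "shot" number tells which), for a name from the list of things; names that differ only in an ending like _2 or _b are one class to them, and where a whole thing is asked for, a point or a joint stands for the part that bears it (a point fixed in the world has none). Each returns a list of dicts, best first, with "conf" (0 to 1); they miss things now and then, are a little off and sometimes report something else, mostly with a low value. They report only what shows in the picture. A call takes as long as a camera call.
- r.look_for(thing, picture): "xy" ([column, row] in pixels, amid what is visible of it).
- r.cut_out(thing, picture): "mask" (400x640 bool, what is visible of it) and "xy" ([column, row] in pixels, amid what is visible of it).
The state is a dict: "clock": time; "joints": joint angles; "dq": joint speeds; "tau": joint torques, N m; "eef_pos": TCP position; "eef_rot": TCP orientation; "wrist_force": force on the tool from outside, world axes, zero at the start; "torque": the same for the moment, N m; "grip_width": opening from 0.0 (shut) to 1.0 (fully open); "finger_force": force on a finger pad.
Only numpy, scipy, OpenCV 4.12 (cv2) and the standard library are available. Lean on these libraries where they do the work, as an engineer would, in place of code of your own. Each camera call takes 0.05 s, during which the arm holds its last target. There are 200 camera calls.

## Working session

There is one attempt and no reset: what is moved stays moved. The work goes in short steps, Python scripts to look and compute and a shell command to move; the robot and the scene stay as the last step left them, time stands still between calls to the robot, and variables do not carry over. Pictures are saved under pics/ and viewed, at most 10 in all, crops included, and the job is handed in when it is done.

```bash
mkdir -p pics; cat > h.py <<'E'
import numpy as np, cv2
from plant import r
def K(c):
    f=200/np.tan(np.radians(c["fovy"])/2); return np.array([[f,0,c["cx"]],[0,f,c["cy"]],[0,0,1]])
def pt(c,uv,z):
    u=cv2.undistortPoints(np.array([[uv]],float),K(c),np.array(c["distortion"],float))[0,0]
    V=np.linalg.inv(c["view"]); d=V[:3,:3]@np.array([u[0],u[1],1]); o=V[:3,3]
    return o+d*(z-o[2])/d[2]
def proj(c,P):
    V=np.array(c["view"]); rv=cv2.Rodrigues(V[:3,:3])[0]
    return cv2.projectPoints(np.array(P,float).reshape(-1,3),rv,V[:3,3],K(c),np.array(c["distortion"],float))[0][:,0]
E
python3 - <<'E'
from h import *
Z=dict(weight_large=.022,weight_small=.012,pan_left=.1,pan_right=.1,case_a=.113,balance=.05,gauge=.005,snuff_box=.026,dome_lens=.02)
np.set_printoptions(precision=3,suppress=True)
for n in("top","scene"):
    c=r.camera(n); cv2.imwrite(f"pics/{n}0.png",c["img"])
    print(n,"cam at",np.linalg.inv(c["view"])[:3,3])
    for t,z in Z.items():
        for d in r.look_for(t,c)[:3]: print(t,round(d["conf"],2),np.array(d["xy"]),pt(c,d["xy"],z))
s=r.read_state();print(s["eef_pos"],s["eef_rot"],s["clock"])
E
```

```text
top cam at [0.447 0.005 1.015]
weight_large 0.67 [449.  232.1] [ 0.467 -0.361  0.022]
weight_large 0.67 [270.6 197.9] [0.566 0.119 0.022]
weight_small 0.55 [271.7 197.9] [0.567 0.117 0.012]
pan_left 0.63 [271.1 196.4] [0.56  0.109 0.1  ]
pan_left 0.2 [307.6 247.6] [0.432 0.019 0.1  ]
pan_right 0.94 [362.9 202. ] [ 0.543 -0.121  0.1  ]
case_a 0.64 [266.8 190.1] [0.574 0.118 0.113]
case_a 0.49 [367.5 186.2] [ 0.581 -0.131  0.113]
case_a 0.17 [268.4 197.5] [0.556 0.114 0.113]
balance 0.85 [316.5 196.4] [ 0.565 -0.005  0.05 ]
gauge 0.64 [304.9 246.1] [0.434 0.028 0.005]
snuff_box 0.92 [198.9 185.3] [0.602 0.313 0.026]
scene cam at [1.12  0.595 0.724]
weight_small 0.64 [441.6 294. ] [0.499 0.333 0.012]
pan_left 0.57 [349.4 217. ] [0.53  0.097 0.1  ]
pan_right 0.59 [282.2 181.7] [ 0.545 -0.112  0.1  ]
case_a 0.52 [272.2 183.6] [ 0.579 -0.108  0.113]
case_a 0.52 [338.8 222.1] [0.571 0.103 0.113]
balance 0.65 [313.  221.1] [0.555 0.007 0.05 ]
gauge 0.75 [280.6 182.1] [ 0.462 -0.221  0.005]
gauge 0.74 [442.6 293. ] [0.489 0.33  0.005]
gauge 0.55 [372.5 223.8] [0.419 0.08  0.005]
snuff_box 0.55 [404.5 319.8] [0.617 0.324 0.026]
dome_lens 0.85 [214.  189.8] [ 0.629 -0.303  0.02 ]
dome_lens 0.63 [339.  221.9] [0.487 0.028 0.02 ]
[0.213 0.534 0.231] [3.141 0.    2.763] 1.0
```

View pics/top0.png

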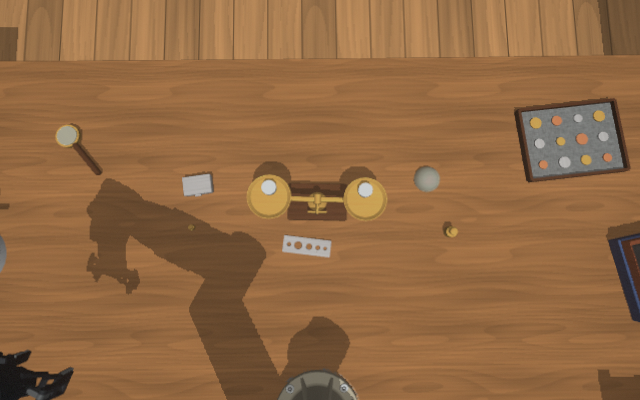

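View pics/scene0.png

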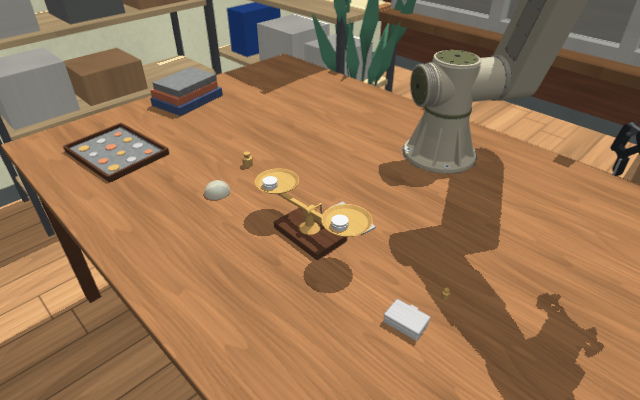

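The top view shows the large weight at (452,231), the small one at (191,227), and the pans at (269,197) left and (365,199) right. It isn't clear which pan is high, so I'll measure that.

```bash
cat > m.py <<'E'
from h import *
from scipy.optimize import least_squares
np.set_printoptions(precision=4,suppress=True)
cs={n:r.camera(n) for n in("top","scene")}
M={}
for n,c in cs.items():
    hsv=cv2.cvtColor(c["img"],cv2.COLOR_BGR2HSV)
    for t in("pan_left","pan_right","weight_large"):
        for d in r.cut_out(t,c)[:2]:
            m=d["mask"];ys,xs=np.nonzero(m)
            print(n,t,round(d["conf"],2),np.array(d["xy"]),m.sum(),xs.min(),xs.max(),ys.min(),ys.max())
a=cs["top"]["img"][160:240,240:400];b=cs["scene"]["img"][140:280,230:390]
w=cs["top"]["img"][215:250,430:475]
cv2.imwrite("pics/c1.png",np.vstack([cv2.resize(a,None,fx=4,fy=4,interpolation=2)]))
cv2.imwrite("pics/c2.png",cv2.resize(b,None,fx=4,fy=4,interpolation=2))
for n,c in cs.items(): print(n, proj(c,[[.552,.115,.119],[.552,.115,.101],[.548,-.122,.119],[.548,-.122,.101]]))
for uv in([452,231],): print(pt(cs["top"],uv,.035))
print(pt(cs["scene"],[247,159],.022))
E
python3 m.py
```

```text
top pan_left 0.89 [266.5 197.2] 1330 247 289 174 217
top pan_left 0.28 [307.3 248.9] 754 281 330 235 256
top pan_right 0.78 [368.  200.2] 1329 343 386 176 219
top weight_large 0.24 [364.3 199.2] 1300 344 386 177 219
scene pan_left 0.7 [348.7 221. ] 1068 321 372 204 236
scene pan_right 0.57 [283.5 179.1] 721 255 298 167 193
top [[267.6872 198.8303]
 [268.5735 199.6546]
 [364.4182 199.1835]
 [363.4229 200.0002]]
scene [[349.0994 218.465 ]
 [348.7409 224.9158]
 [278.1864 174.0387]
 [278.5745 180.1298]]
[ 0.4693 -0.364   0.035 ]
[ 0.4696 -0.3641  0.022 ]
```

View pics/c1.png

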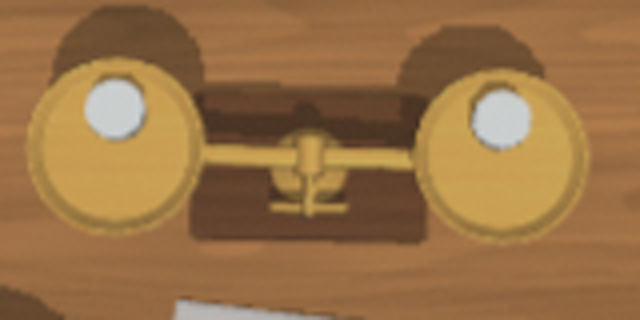

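View pics/c2.png

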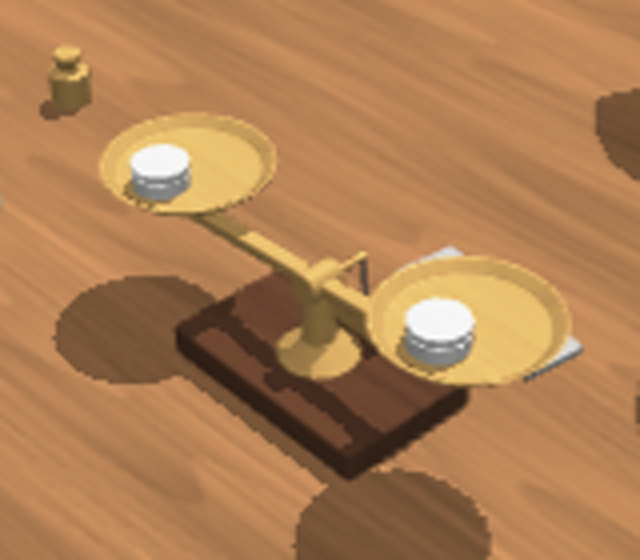

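```bash
cat > f.py <<'E'
from h import *
from scipy.optimize import least_squares
np.set_printoptions(precision=4,suppress=True)
cs={n:r.camera(n) for n in("top","scene")}
g=lambda v,o:(v+.5)/4-.5+o
obs={"L":[g(27,240),g(206,240),g(56,160),g(236,160),g(366,230),g(572,230),g(255,140)],
"R":[g(413,240),g(590,240),g(68,160),g(244,160),g(98,230),g(277,230),g(113,140)]}
a=np.linspace(0,2*np.pi,361)
def ext(p,n):
    q=proj(cs[n],np.c_[p[0]+.055*np.cos(a),p[1]+.055*np.sin(a),0*a+p[2]]);return [q[:,0].min(),q[:,0].max(),q[:,1].min(),q[:,1].max()]
for k,o in obs.items():
    s=least_squares(lambda p:np.r_[ext(p,"top"),ext(p,"scene")[:3]]-o,[.55,.1 if k=="L" else -.1,.11],x_scale=.01)
    print(k,s.x,s.fun)
def J(p):
    x,y,w,t=p;res=[]
    for k,sg in(("L",1),("R",-1)):
        P=[x-np.sin(w)*.12*sg,y+np.cos(w)*.12*sg,.110+sg*.12*t]
        res+=list(np.r_[ext(P,"top"),ext(P,"scene")[:3]]-obs[k])
    return res
for t in(.078,-.078):
    s=least_squares(lambda p:J([*p,t]),[.55,0,0],x_scale=.01);print(t,s.x,s.cost)
s=least_squares(J,[.55,0,0,0],x_scale=.01);print(s.x,s.cost)
# cases
for n,uvs in(("top",[(g(115,240),g(108,160)),(g(501,240),g(120,160))]),("scene",[(g(440,230),g(318,140)),(g(160,230),g(160,140))])):
    for uv,z in zip(uvs,(.130,.112)): print(n,pt(cs[n],uv,z))
s=r.read_state();print(s["eef_pos"],s["eef_rot"],s["clock"],s["grip_width"])
E
python3 f.py
```

```text
L [0.5582 0.113  0.12  ] [-0.4128 -0.1952  0.4794  0.0793 -0.4735 -0.2436 -0.0317]
R [ 0.5516 -0.1258  0.1015] [ 0.0546 -0.198   0.2038 -0.0833 -0.0617 -0.1161 -0.0696]
0.078 [ 0.5548 -0.0066 -0.0289] 0.5932184605721421
-0.078 [ 0.5545 -0.0051 -0.0243] 46.05890331433938
[ 0.5548 -0.0066 -0.029   0.0801] 0.5853788104615087
top [0.5805 0.112  0.13  ]
top [ 0.5726 -0.1248  0.112 ]
scene [0.5781 0.1113 0.13  ]
scene [ 0.5722 -0.1263  0.112 ]
[0.2127 0.5343 0.2313] [3.1415 0.     2.7628] 1.5 0.9980768491191249
```

Left is clearly the high pan (beam at about +0.08). Its floor centre is (0.558, 0.113), so the target spot is about (0.538, 0.114). The weight is at (0.4695, -0.364), and both cameras agree on that. Next I'll move above the weight.

```bash
python3 -m creep '[[[0.25,-0.15,0,0,0,0.0175],[0.25,-0.15,0,0,0,0.0175],[0.25,-0.15,0,0,0,0.0175],[0.25,-0.15,0,0,0,0.0175],[0.25,-0.15,0,0,0,0.0175],[0.25,-0.15,0,0,0,0.0175],[0.25,-0.15,0,0,0,0.0175],[0.25,-0.15,0,0,0,0.0175],[0.25,-0.15,0,0,0,0.0175],[0.25,-0.15,0,0,0,0.0175]]]' 60
python3 -m creep '[[[0,-0.3,0,0,0,0],[0,-0.3,0,0,0,0],[0,-0.3,0,0,0,0],[0,-0.3,0,0,0,0],[0,-0.3,0,0,0,0],[0,-0.3,0,0,0,0],[0,-0.3,0,0,0,0],[0,-0.3,0,0,0,0],[0,-0.3,0,0,0,0],[0,-0.3,0,0,0,0],[0,-0.3,0,0,0,0],[0,-0.3,0,0,0,0],[0,-0.3,0,0,0,0],[0,-0.3,0,0,0,0],[0,-0.3,0,0,0,0],[0,-0.3,0,0,0,0],[0,-0.3,0,0,0,0],[0,-0.3,0,0,0,0],[0,-0.3,0,0,0,0],[0,-0.3,0,0,0,0]]]'
python3 -m creep '[[[0,-0.3,-0.2,0,0,0],[0,-0.3,-0.2,0,0,0],[0,-0.3,-0.2,0,0,0],[0,-0.3,-0.2,0,0,0],[0.06,-0.28,-0.2,0,0,0],[0,0,0,0,0,0],[0,0,0,0,0,0]]]'
python3 - <<'E'
from h import *
s=r.read_state();print(s["eef_pos"],s["eef_rot"],s["clock"])
c=r.camera("wrist");cv2.imwrite("pics/w1.png",c["img"])
from scipy.spatial.transform import Rotation as R
T=np.eye(4);T[:3,:3]=R.from_euler("xyz",s["eef_rot"]).as_matrix();T[:3,3]=s["eef_pos"]
c["view"]=np.linalg.inv(T@np.array(c["mount"]))
for d in r.look_for("weight_large",c): print(d["conf"],d["xy"],pt(c,d["xy"],.03))
for d in r.cut_out("weight_large",c):
  y,x=np.nonzero(d["mask"]);print(d["conf"],d["xy"],x.min(),x.max(),y.min(),y.max())
print(proj(c,[[.4695,-.364,0],[.4695,-.364,.044]]))
np.save("wv.npy",c["view"])
E
```

```text
clock: 2.33
eef_pos: [0.4638, 0.3834, 0.2314]
eef_rot: [3.141, 0.0, 3.114]
wrist_force: [1.4, -0.2, -0.0]
grip_width: 0.7
finger_force: 0.0
clock: 4.0
eef_pos: [0.4624, -0.2173, 0.2315]
eef_rot: [-3.142, 0.0, 3.113]
wrist_force: [1.1, -0.1, 0.2]
grip_width: 0.702
finger_force: 0.0
clock: 4.58
eef_pos: [0.4677, -0.3643, 0.1293]
eef_rot: [3.139, -0.002, 3.111]
wrist_force: [0.3, -0.3, 1.6]
grip_width: 0.703
finger_force: 0.0
[ 0.46766882 -0.36429719  0.12931765] [ 3.13886423e+00 -2.48277751e-03  3.11054138e+00] 4.5833
0.6 [318.9, 192.6] [ 0.46096299 -0.36384511  0.03      ]
0.55 [318.2, 195.6] 300 334 176 214
[[319.09251968 192.88673487]
 [319.02185918 208.19441836]]
```

View pics/w1.png

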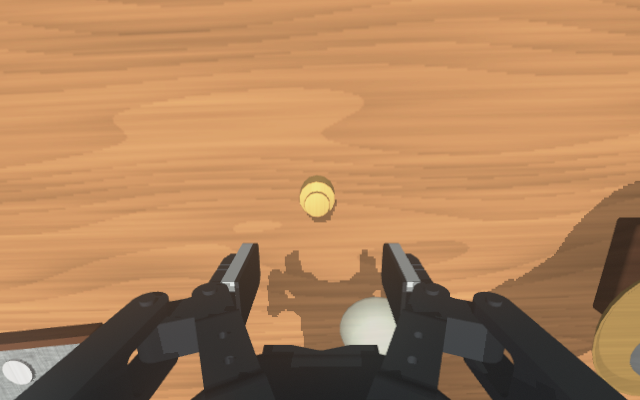

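The wrist view shows the weight's knob at about (316,205), centred between the fingers to within about 2 mm. I'll lower onto it and grip the knob.

```bash
python3 -m creep '[[[0,-0.015,-0.2,0,0,0],[0,0,-0.2,0,0,0],[0,0,-0.2,0,0,0],[0,0,-0.2,0,0,0],[0,0,-0.15,0,0,0],[0,0,-0.1,0,0,0],[0,0,-0.08,0,0,0],[0,0,0,0,0,0],[0,0,0,0,0,0],[0,0,0,0,0,0]]]' 50
python3 -m creep '[[[0,0,0,0,0,0],[0,0,0,0,0,0],[0,0,0,0,0,0],[0,0,0,0,0,0],[0,0,0,0,0,0],[0,0,0,0,0,0],[0,0,0,0,0,0],[0,0,0,0,0,0],[0,0,0,0,0,0],[0,0,0,0,0,0]]]' 0 40
```

```text
clock: 5.57
eef_pos: [0.4694, -0.3657, 0.0196]
eef_rot: [-3.14, 0.001, 3.113]
wrist_force: [0.0, 0.1, -0.2]
grip_width: 0.586
finger_force: 0.0
clock: 6.4
eef_pos: [0.4693, -0.3658, 0.0197]
eef_rot: [-3.14, 0.002, 3.113]
wrist_force: [-0.7, 1.0, 5.5]
grip_width: 0.32
finger_force: 39.1
```

The opening reads 27 mm, where the knob should give 20 mm, and there is an upward force. The tips are on the body's shoulder, so I'll open, rise 7 mm and grip the knob again.

```bash
python3 -m creep '[[[0,0,0,0,0,0],[0,0,0,0,0,0],[0,0,0,0,0,0],[0,0,0,0,0,0],[0,0,0.07,0,0,0],[0,0,0,0,0,0],[0,0,0,0,0,0]]]' 50
python3 -m creep '[[[0,0,0,0,0,0],[0,0,0,0,0,0],[0,0,0,0,0,0],[0,0,0,0,0,0],[0,0,0,0,0,0],[0,0,0,0,0,0],[0,0,0,0,0,0],[0,0,0,0,0,0],[0,0,0,0,0,0],[0,0,0,0,0,0]]]' 0 40
```

```text
clock: 6.98
eef_pos: [0.469, -0.3656, 0.0259]
eef_rot: [-3.141, 0.001, 3.113]
wrist_force: [-0.2, 0.2, 0.3]
grip_width: 0.586
finger_force: 0.0
clock: 7.82
eef_pos: [0.4695, -0.3657, 0.0275]
eef_rot: [-3.14, 0.002, 3.113]
wrist_force: [-2.2, 3.9, 13.0]
grip_width: 0.204
finger_force: 52.2
```

Both readings come out about 3 mm low (27 for 30, 17 for 20), so this is the knob. I'll lift and check.

```bash
python3 -m creep '[[[0,0,0.03,0,0,0],[0,0,0.1,0,0,0],[0,0,0.2,0,0,0],[0,0,0.2,0,0,0],[0,0,0.3,0,0,0],[0,0,0.3,0,0,0],[0,0,0.3,0,0,0],[0,0,0.3,0,0,0],[0,0,0.27,0,0,0],[0,0,0,0,0,0],[0,0,0,0,0,0],[0,0,0,0,0,0]]]'
python3 - <<'E'
from h import *
s=r.read_state();print(s["eef_pos"],s["wrist_force"])
c=r.camera("wrist");a=c["img"][150:390,160:480];d=r.camera("scene")
p=proj(d,[s["eef_pos"]])[0].astype(int);print(p)
b=d["img"][p[1]-60:p[1]+60,p[0]-80:p[0]+80]
cv2.imwrite("pics/g1.png",np.vstack([cv2.resize(a,(400,300)),cv2.resize(b,(400,300),interpolation=2)]))
E
```

```text
clock: 8.82
eef_pos: [0.4683, -0.3649, 0.2246]
eef_rot: [3.141, -0.001, 3.113]
wrist_force: [-0.1, -0.4, -2.6]
grip_width: 0.204
finger_force: 49.2
[ 0.46829269 -0.36487078  0.22457483] [-0.07663723 -0.3615121  -2.60721532]
[240  94]
```

View pics/g1.png

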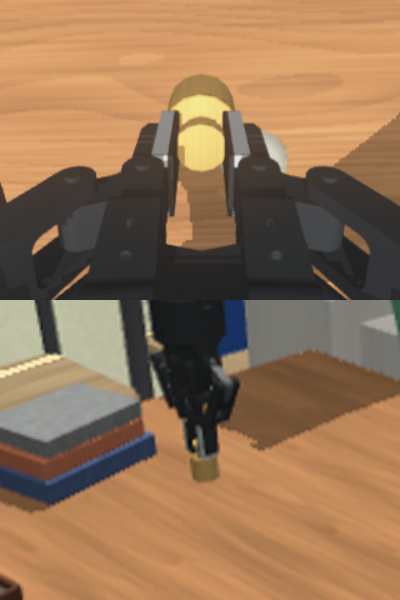

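```bash
python3 - <<'E'
from h import *
from scipy.spatial.transform import Rotation as R
np.set_printoptions(precision=1,suppress=True)
s=r.read_state();c=r.camera("wrist");print(s["clock"])
T=np.eye(4);T[:3,:3]=R.from_euler("xyz",s["eef_rot"]).as_matrix();T[:3,3]=s["eef_pos"]
c["view"]=np.linalg.inv(T@np.array(c["mount"]))
im=c["img"].copy();a=np.linspace(0,2*np.pi,60)
for dx,col in((0,(0,0,255)),(-.003,(255,0,0))):
  for z,rad in((0,.015),(.026,.015),(.038,.010)):
    q=proj(c,np.c_[s["eef_pos"][0]+dx+rad*np.cos(a),s["eef_pos"][1]+rad*np.sin(a),0*a+s["eef_pos"][2]-.0275+z])
    cv2.polylines(im,[np.int32(q*16)],True,col,1,0,4)
cv2.imwrite("pics/g2.png",cv2.resize(im[190:310,240:400],(800,600),interpolation=2))
E
```

```text
8.9167
```

View pics/g2.png

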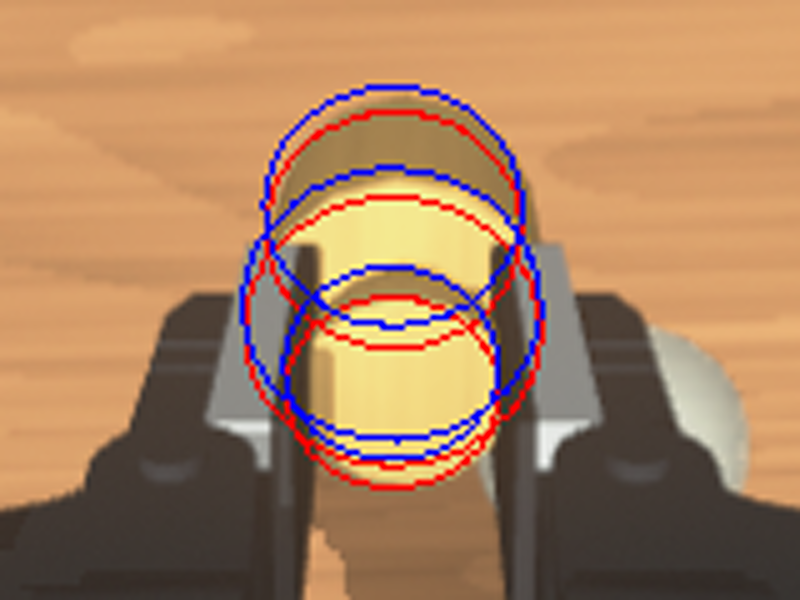

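The weight is held upright and is 1–2 mm off in -x. I'll carry it over the left pan.

```bash
python3 -m creep '[[[0.04,0.2,0,0,0,0],[0.04,0.3,0,0,0,0],[0.04,0.3,0,0,0,0],[0.04,0.3,0,0,0,0],[0.04,0.3,0,0,0,0],[0.04,0.3,0,0,0,0],[0.04,0.3,0,0,0,0],[0.04,0.3,0,0,0,0],[0.04,0.3,0,0,0,0],[0.04,0.3,0,0,0,0],[0.04,0.3,0,0,0,0],[0.04,0.3,0,0,0,0],[0.04,0.3,0,0,0,0],[0.04,0.3,0,0,0,0],[0.04,0.3,0,0,0,0],[0.05,0.2,0,0,0,0],[0.05,0.18,0,0,0,0],[0,0,0,0,0,0],[0,0,0,0,0,0],[0,0,0,0,0,0]]]'
python3 - <<'E'
from h import *
from scipy.spatial.transform import Rotation as R
s=r.read_state();c=r.camera("wrist")
T=np.eye(4);T[:3,:3]=R.from_euler("xyz",s["eef_rot"]).as_matrix();T[:3,3]=s["eef_pos"]
c["view"]=np.linalg.inv(T@np.array(c["mount"]))
im=c["img"].copy();a=np.linspace(0,2*np.pi,90)
for x,y,z,rad,col in((.5582,.113,.119,.055,(0,0,255)),(.5582,.113,.113,.042,(0,255,0)),(.5802,.1124,.130,.018,(255,0,0)),(s["eef_pos"][0]-.0015,s["eef_pos"][1],.113,.015,(255,0,255))):
    q=proj(c,np.c_[x+rad*np.cos(a),y+rad*np.sin(a),0*a+z]);cv2.polylines(im,[np.int32(q*16)],True,col,1,0,4)
cv2.imwrite("pics/p1.png",im)
E
```

```text
clock: 10.63
eef_pos: [0.538, 0.1124, 0.2243]
eef_rot: [-3.141, -0.002, 3.113]
wrist_force: [0.9, -0.0, -2.1]
grip_width: 0.203
finger_force: 49.2
```

View pics/p1.png

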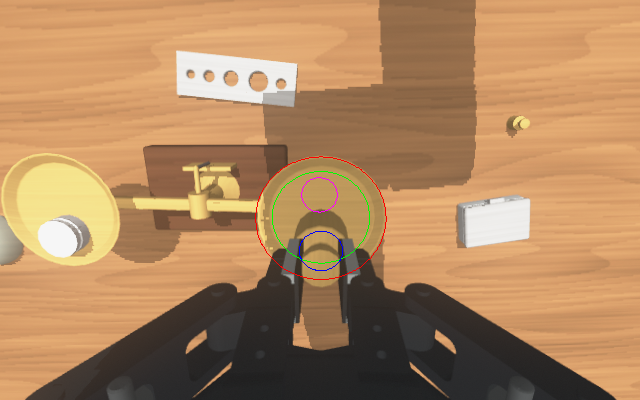

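The predicted rim (red) matches the pan, with its left edge at about (257,215), and the footprint lies within the floor, clear of the case. I'll lower to just above the floor, then slowly to level height.

```bash
python3 -m creep '[[[0,0,-0.1,0,0,0],[0,0,-0.2,0,0,0],[0,0,-0.2,0,0,0],[0,0,-0.15,0,0,0],[0,0,-0.1,0,0,0],[0,0,-0.05,0,0,0],[0,0,0,0,0,0],[0,0,0,0,0,0],[0,0,0,0,0,0]]]'
python3 -m creep '[[[0,0,-0.01,0,0,0],[0,0,-0.01,0,0,0],[0,0,-0.01,0,0,0],[0,0,-0.01,0,0,0],[0,0,-0.01,0,0,0],[0,0,0,0,0,0],[0,0,0,0,0,0],[0,0,0,0,0,0]]]'
```

```text
clock: 11.43
eef_pos: [0.5394, 0.1127, 0.1463]
eef_rot: [3.141, 0.002, 3.113]
wrist_force: [0.8, 0.1, -1.3]
grip_width: 0.198
finger_force: 49.2
clock: 12.1
eef_pos: [0.5387, 0.1128, 0.1404]
eef_rot: [3.141, 0.0, 3.113]
wrist_force: [-0.3, 0.6, -0.8]
grip_width: 0.202
finger_force: 49.4
```

Near contact. I'll continue slowly to level height.

```bash
python3 -m creep '[[[0,0,-0.01,0,0,0],[0,0,-0.01,0,0,0],[0,0,-0.01,0,0,0],[0,0,-0.01,0,0,0],[0,0,-0.01,0,0,0],[0,0,0,0,0,0],[0,0,0,0,0,0],[0,0,0,0,0,0],[0,0,0,0,0,0]]]'
cat > lv.py <<'E'
from h import *
import sys
s=r.read_state();print(s["eef_pos"],s["wrist_force"],s["clock"])
d=r.camera("scene");cv2.imwrite(sys.argv[1],cv2.resize(d["img"][120:270,220:420],(800,600),interpolation=2))
print(np.round((proj(d,[[.5582,.113,.119-.0],[.5582,.113,.110],[.5516,-.1258,.110],[.5516,-.1258,.101]])-[220,120])*4))
E
python3 lv.py pics/s1.png
```

```text
clock: 12.85
eef_pos: [0.5387, 0.1128, 0.1354]
eef_rot: [3.141, 0.0, 3.113]
wrist_force: [1.0, 0.3, -0.6]
grip_width: 0.203
finger_force: 49.5
[0.53865806 0.11276812 0.13536176] [ 0.95417724  0.26767041 -0.61364418] 12.85
[[506. 397.]
 [505. 410.]
 [225. 228.]
 [226. 240.]]
```

View pics/s1.png

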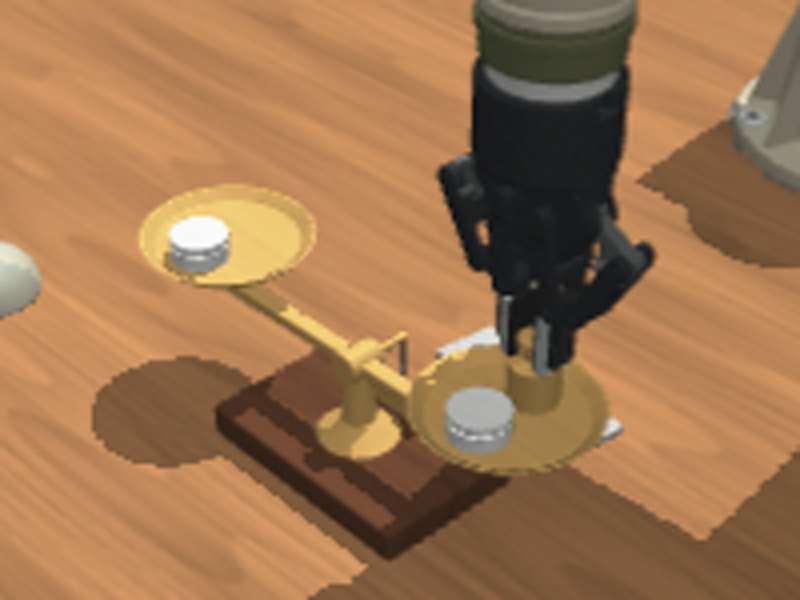

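The weight stands in the left pan beside the case at about (535,385). The right rim has risen about 6 of 9 mm. I'll go 3 mm more, then release and withdraw straight up.

```bash
python3 -m creep '[[[0,0,-0.01,0,0,0],[0,0,-0.01,0,0,0],[0,0,-0.01,0,0,0],[0,0,0,0,0,0],[0,0,0,0,0,0],[0,0,0,0,0,0]]]'
python3 -m creep '[[[0,0,0,0,0,0],[0,0,0,0,0,0],[0,0,0,0,0,0],[0,0,0,0,0,0],[0,0,0,0,0,0],[0,0,0,0,0,0]]]' 42
python3 -m creep '[[[0,0,0.05,0,0,0],[0,0,0.1,0,0,0],[0,0,0.2,0,0,0],[0,0,0.2,0,0,0],[0,0,0.2,0,0,0],[0,0,0.3,0,0,0],[0,0,0.2,0,0,0],[0,0,0,0,0,0],[0,0,0,0,0,0],[0,0,0,0,0,0],[0,0,0,0,0,0],[0,0,0,0,0,0],[0,0,0,0,0,0],[0,0,0,0,0,0],[0,0,0,0,0,0]]]'
python3 lv.py pics/s2.png
```

```text
clock: 13.4
eef_pos: [0.5387, 0.1128, 0.1323]
eef_rot: [3.141, 0.0, 3.113]
wrist_force: [-0.1, 0.7, -0.8]
grip_width: 0.203
finger_force: 49.6
clock: 13.9
eef_pos: [0.5387, 0.1127, 0.1323]
eef_rot: [3.142, 0.0, 3.113]
wrist_force: [-0.4, 0.4, 0.4]
grip_width: 0.49
finger_force: 0.0
clock: 15.15
eef_pos: [0.5384, 0.1128, 0.2568]
eef_rot: [3.142, -0.001, 3.113]
wrist_force: [-0.3, 0.7, -1.0]
grip_width: 0.487
finger_force: 0.0
[0.53844119 0.11275416 0.25683752] [-0.2854193   0.71806309 -0.95967216] 15.15
[[506. 397.]
 [505. 410.]
 [225. 228.]
 [226. 240.]]
```

View pics/s2.png

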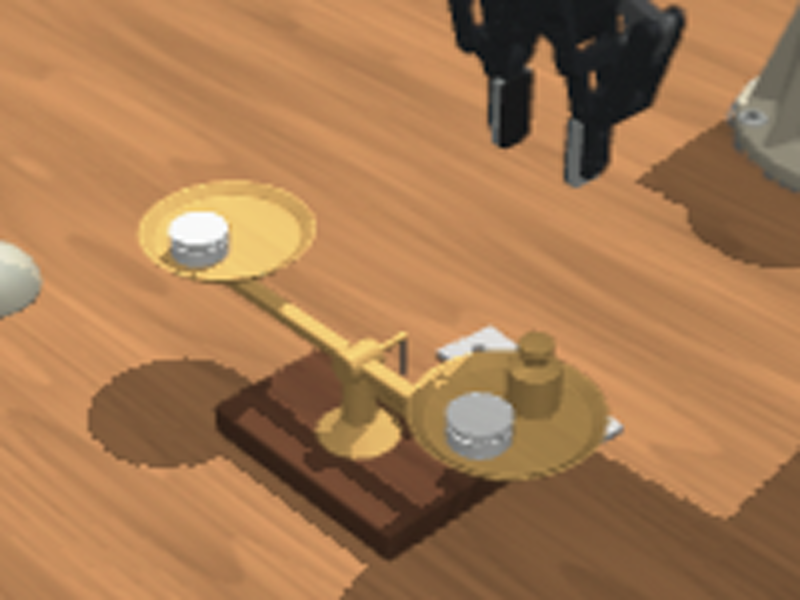

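The picture shows the weight upright beside the case at (535,375). The right rim has risen 13 crop px, which is the 9 mm expected at level, and nothing else has moved.

```bash
python3 -m creep '[[[0,0,0,0,0,0],[0,0,0,0,0,0],[0,0,0,0,0,0],[0,0,0,0,0,0],[0,0,0,0,0,0],[0,0,0,0,0,0]]]' | head -1; python3 -c "
from plant import r
print(r.hand_in())"
```

```text
clock: 15.7
the job is handed in; nothing more can be done
None
```

I set the large weight upright in the high (left) pan beside the case and let go; the balance looked level in the last picture, and I handed the job in at 15.7 s, with no verdict returned.

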